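# Tighten a tube nut: finger-tight plus one flat

### The job

Run the brass compression nut on the air manifold clockwise until it is finger-tight, turning it with the gripper itself; then take the open-ended wrench from the blue mat and with it turn the nut one more flat (one sixth of a turn clockwise, no more), so that the nut's red mark goes from the white tick to the green one. Take the wrench off and lay it flat on the blue mat again, and leave the bottle, the jar and the parts bin where they stand.

Things in the scene. Friction and masses are not known exactly. Their poses are not given: they have to be found in the camera images.
- manifold: Grey air manifold fixed to the bench; place and yaw vary. Origin on the bench under the nut's vertical axis, z up. Block 100 mm in x, y = -155 to +60 mm, 45 mm high. Under the nut a fixed dark boss, 92 mm diameter, top at z = 60 mm. A 28 mm copper tube stub stands through the nut up to z = 125 mm.
- tick (a point): White tick on top of the fixed boss, 40 mm from the nut's axis towards the manifold's -x, z = 60 mm: the nut's red mark points there when finger-tight. A green tick lies 60 degrees clockwise of it, seen from above: the red mark's final place.
- gauge (a point): Centre of the pressure gauge on the manifold, an obstacle: a drum of 62 mm diameter, 34 mm thick in the manifold's x, on a post at the manifold's y = -115 mm. Centre at z = 125 mm, top at 156 mm.
- nut_mid (a point): Middle of the brass hexagon nut, on its axis. 50 mm across flats, 57.7 mm across corners, 30 mm high, from z = 65 to 95 mm; it keeps that height as it turns. Axes turn with it: z up, +x through the middle of the flat with the red mark; flats face +x and every 60 degrees on. Right under it a brass flange, 66 mm diameter, 5 mm thick.
- nut (a joint): Angle of the nut on its thread, rad, growing clockwise seen from above. Starts between 0 and 1.2; finger-tight at 2.4, a stop. Up to there it turns easily (0.12 N m). Past there the seat below turns with it, which takes 0.9 N m. Grip lightly (about 25 N) and end the turn within 0.05 rad of the stop, as fingers driven on would turn the seat too. Turning anticlockwise loosens it.
- seat (a joint): Extra turn of the nut past finger-tight, rad, clockwise seen from above; 0 at the start, 1.05 (60 degrees) wanted, about 10 degrees either way is good enough. It stays where it is left.
- mat: Flat blue tool mat fixed to the bench, 280 x 170 x 3 mm (x, y, z), origin under its centre; its place and yaw vary.
- wrench: Loose open-ended steel wrench, 0.45 kg, 223 mm long, lying flat on the mat, jaws towards its +x. Origin about the middle of its length, on its underside. Black rubber handle 20 mm wide and 22 mm high, from x = -115 to -20 mm; steel shank 18 mm wide and 12 mm high; head 83 mm wide (87 mm at the flared tips) and 16 mm high, from x = 25 to 109 mm, its back sloping.
- wrench_grip (a point): Good place to grip the wrench: on the handle, 55 mm behind the wrench's origin, 11 mm above its underside; axes as the wrench's. 135 mm from the jaw centre, so that turning the nut takes about 7 N across the handle.
- wrench_jaw (a point): Centre of the jaws, where the nut's axis must be: 80 mm ahead of the wrench's origin, 8 mm above its underside. Jaws parallel, 53 mm apart, from 31 mm behind this point to 12 mm ahead, then flaring. The nut fits with 3 mm to spare, from the side or lowered from above (the stub passes between the jaws), with up to 7 degrees of free play each way.
- bottle: Bystander: yellow plastic bottle, 64 mm diameter, 170 mm tall, standing near the manifold. Origin under its centre.
- jar: Bystander: glass jar with a grey lid, 66 mm diameter, 95 mm tall, standing off the end of the mat. Origin under its centre.
- bin: Bystander: blue parts bin with nuts in it, 115 x 90 x 50 mm (x, y, z), standing near the manifold. Origin under its centre.
There are look-alikes about, which are no part of the job. What is meant by the manifold is not pink, purple or turquoise, and is the larger of those in its own colour.

How it is judged:
By the outcome, as a careful person would: the job done as asked, in the order asked, and still so for the second after the job is handed in, with the robot touching nothing.
It also fails if it takes over 72 s, if anything falls off the work surface, if the arm or the gripper's body presses on something with over 40 N, if the wrist force passes 120 N, or if a joint passes its speed limit or range.

### The arm

A 7-joint arm with a two-finger parallel gripper is mounted at the origin on the work surface. World frame = base frame: x ahead of the robot, y to its left, z up, the work surface at z = 0. Lengths are in m, angles in rad, forces in N, time in s.
With the tool pointing down it reaches from about 0.425 to 0.825 m from the base axis. Payload 3.6 kg.
Tool frame: the origin (TCP) lies where the fingers leave the gripper's body, on its centre line; the fingertips stand 73 mm ahead of it and the grasp point (between the pads) lies 54 mm ahead of it; x points along the fingers, y is the direction in which the jaws open and shut, and the axes are right-handed (so a half turn about x gives the same grasp; the last joint's range is limited). The gripper opens to 85 mm and grips with 20 to 120 N. Pads are 22 mm wide; open, the fingers measure 114 mm over their backs; the gripper's body (76 mm by 85 mm) begins 54 mm behind the grasp point. The pads swing forward as they close: fully open they stand 13 mm farther back than shut.
Start: joints at [-1.317, 0.615, -0.013, 1.423, 0.008, 1.103, -0.04], TCP at [0.18, 0.625, 0.304] pointing down, gripper open.
Joint ranges: [-3.12, 3.12], [-0.3, 2.06], [-1.34, 1.32], [0.26, 2.42], [-1.36, 4.5], [0.01, 1.98], [-2.84, 2.84]. Speed limits (rad/s): [2.79, 2.79, 3.14, 3.14, 3.14, 3.14, 3.14].

### API

Orientations are given as a unit quaternion [x, y, z, w].
In Python, from station import arm, snapshot, camera_info, ticket gives the robot as it stands. Calls block until the motion is done:
- arm.movep(position, orientation): joint-space move of the TCP to a pose.
- arm.line_to(position, velocity=0.15, ori=None): straight line of the TCP; ori=None keeps the orientation; velocity is the mean speed in m/s.
- arm.move_j(angles): joint-space move.
- arm.move_gripper(opening, effort=None): opening from 0.0 (shut) to 1.0 (fully open); effort is the grip in N (None keeps the last); returns when the fingers have stopped.
- arm.pause(seconds).
- arm.ik(position, orientation): joint angles nearest the present ones, or None.
- snapshot(name): name is "scene" or "top" or "wrist"; returns the picture (480x640x3 uint8, blue, green, red); there is no depth.
- camera_info(name): a dict with "fx", "fy", "cx", "cy" (pixels), "R" (3x3) and "t" (3): a world point X has camera coordinates R X + t; the wrist camera has in their place "T_tool_cam" (4x4, takes a point from camera to tool coordinates, whose origin is the TCP and whose axes are the tool frame's). Camera axes: x right, y down, z forward; pixel columns grow to the right and rows downward; lengths in m; the calibration is good to about 2 mm. The wrist camera is an equidistant fisheye: a pixel r from the principal point sees the ray r / f radians off the axis. A picture is of the moment at which its call begins: read the wrist's pose just before it. camera_info takes no time and is no camera call.
A pose or a line that the arm cannot do raises arm.MotionError and nothing moves.
- ticket.finish_job(): hands the job in, once; it reports no verdict.
Readings, each from a call of its own:
- arm.read_time(): time.
- arm.read_joint_positions(): joint angles.
- arm.read_dq(): joint speeds.
- arm.read_effort(): joint torques, N m.
- arm.read_tool_pos(): TCP position.
- arm.read_eef_rot(): TCP orientation.
- arm.read_ft_force(): force on the tool from outside, world axes, zero at the start.
- arm.read_wrist_torque(): the same for the moment, N m.
- arm.read_opening(): opening from 0.0 (shut) to 1.0 (fully open).
Only numpy, scipy, OpenCV 4.12 (cv2) and the standard library are available. Lean on these libraries where they do the work, as an engineer would, in place of code of your own. Each camera call takes 0.05 s, during which the arm holds its last target.

## Working session

There is one attempt and no reset: what is moved stays moved. The work goes in short steps, each a Python script; the robot and the scene stay as the last script left them, time stands still between calls to the robot, and variables do not carry over. Pictures are saved under pics/ and viewed, and the job is handed in when it is done.

```bash
ls; mkdir -p pics
python3 - <<'E'
from station import arm, snapshot, camera_info
import cv2, numpy as np
print(arm.read_time(), arm.read_tool_pos(), arm.read_eef_rot(), arm.read_opening())
for n in ["scene","top","wrist"]:
    im=snapshot(n); cv2.imwrite(f"pics/{n}0.png",im)
    c=camera_info(n); print(n,{k:np.round(np.array(v),4).tolist() for k,v in c.items()})
E
```

```text
pics
0.0 [0.18000815 0.62394876 0.30271742] [ 0.09801313  0.70025557 -0.09987891  0.70004269] 1.0015317603501606
scene {'fx': 534.7353, 'fy': 534.7353, 'cx': 324.5517, 'cy': 240.2601, 'R': [[0.1745, 0.9847, 0.0021], [0.8323, -0.1463, -0.5347], [-0.5262, 0.095, -0.845]], 't': [-0.2456, -0.4029, 1.7292]}
top {'fx': 549.6863, 'fy': 549.6863, 'cx': 314.3057, 'cy': 232.1336, 'R': [[0.0011, -1.0, 0.0013], [-0.9996, -0.0011, -0.0273], [0.0273, -0.0013, -0.9996]], 't': [0.1172, 0.5524, 1.2623]}
wrist {'fx': 371.6483, 'fy': 371.6483, 'cx': 320.4878, 'cy': 237.0383, 'T_tool_cam': [[-0.0001, -0.3271, 0.945, -0.0689], [1.0, -0.0014, -0.0004, 0.0006], [0.0015, 0.945, 0.3271, -0.0844], [0.0, 0.0, 0.0, 1.0]]}
```

View pics/top0.png

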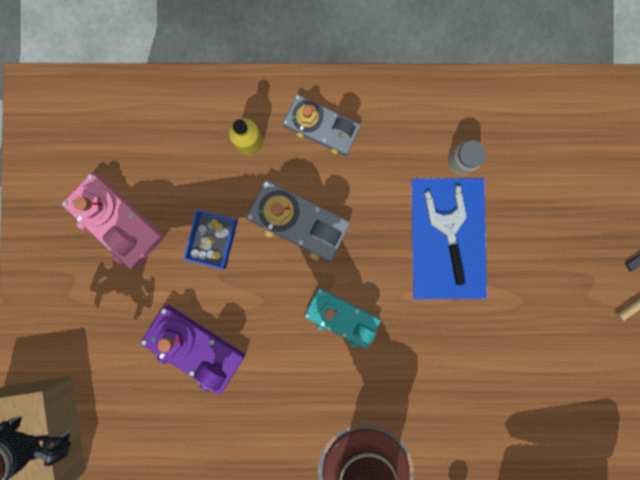

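View pics/scene0.png

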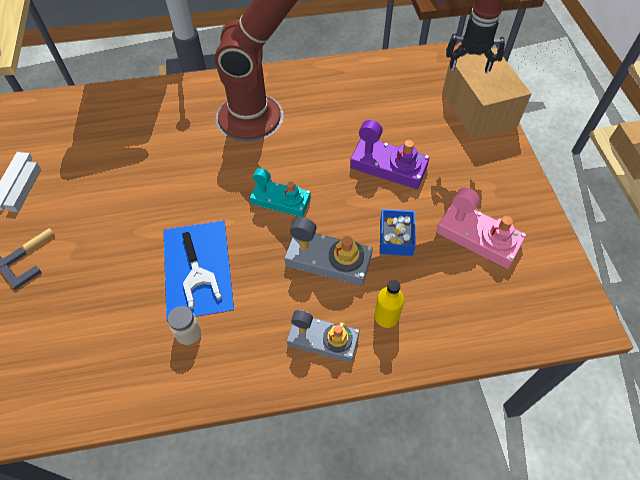

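View pics/wrist0.png

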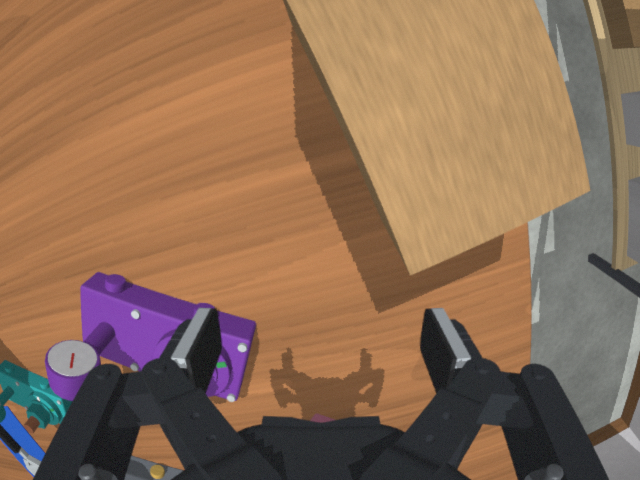

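Candidates in the top view: pink (112,220), purple (192,350), turquoise (343,318), small grey (321,125) and large grey (298,221). The large grey one fits, since it isn't an excluded colour and is the larger of the two greys. I'll confirm it with an enlarged crop.

Run:
```python
import cv2, numpy as np
a=cv2.imread("pics/top0.png")[80:300,215:515]
cv2.imwrite("pics/crop_a.png",cv2.resize(a,None,fx=2.66,fy=2.66,interpolation=cv2.INTER_CUBIC))
b=cv2.imread("pics/scene0.png")[200:370,270:410]
cv2.imwrite("pics/crop_b.png",cv2.resize(b,None,fx=3.5,fy=3.5,interpolation=cv2.INTER_CUBIC))
```

```text
(no output)
```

View pics/crop_a.png

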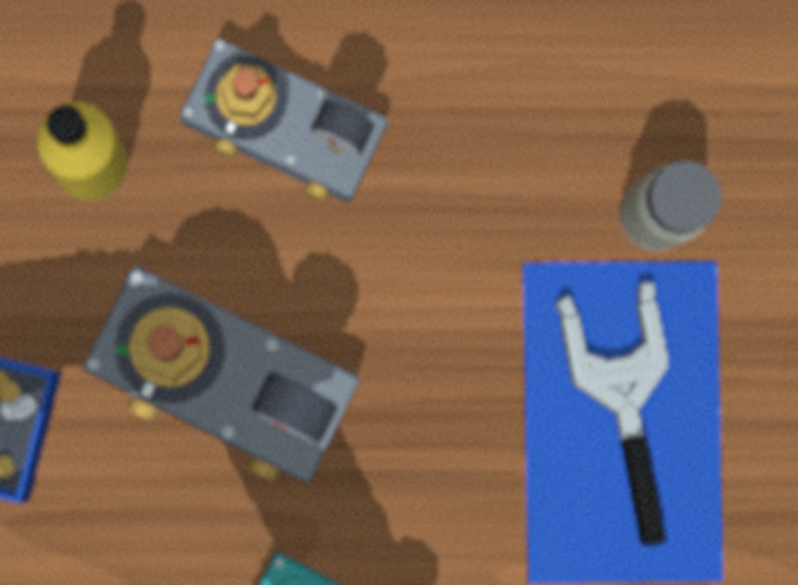

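View pics/crop_b.png

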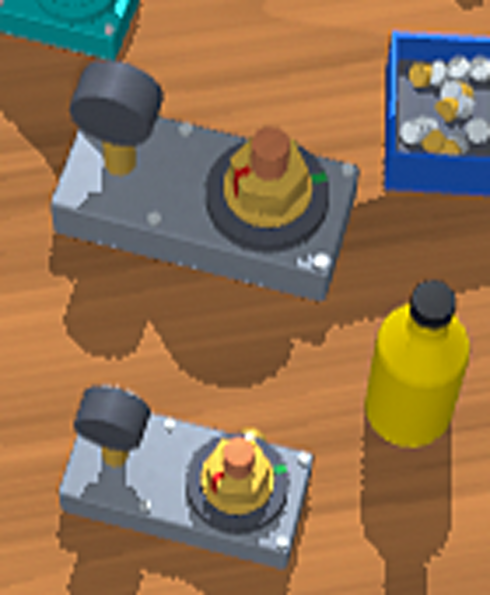

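The crop confirms it: the large grey block is the manifold, with white tick at about (271,226), green at (261,212), red mark at about (287,208) and nut at about (278,209). Next I'll measure everything.

```bash
cat > h.py <<'E'
import numpy as np, cv2
from scipy.spatial.transform import Rotation as Rn
from station import arm, snapshot, camera_info, ticket
def ray(name,uv,tool=None):
    c=camera_info(name); u,v=uv
    if name!="wrist":
        R=np.array(c["R"]);t=np.array(c["t"])
        d=np.array([(u-c["cx"])/c["fx"],(v-c["cy"])/c["fy"],1.])
        return -R.T@t, R.T@d
    a=np.array([u-c["cx"],v-c["cy"]])/c["fx"]; r=np.hypot(*a)
    d=np.array([*(np.sin(r)*a/max(r,1e-9)),np.cos(r)])
    T=np.array(c["T_tool_cam"]); p,q=tool; R=Rn.from_quat(q).as_matrix()
    return R@T[:3,3]+p, R@T[:3,:3]@d
def onz(name,uv,z,tool=None):
    o,d=ray(name,uv,tool); return o+d*(z-o[2])/d[2]
def proj(name,X,tool=None):
    c=camera_info(name)
    if name!="wrist":
        x=np.array(c["R"])@X+np.array(c["t"]); return np.array([c["fx"]*x[0]/x[2]+c["cx"],c["fy"]*x[1]/x[2]+c["cy"]])
    T=np.array(c["T_tool_cam"]); p,q=tool; R=Rn.from_quat(q).as_matrix()
    x=T[:3,:3].T@(R.T@(np.array(X)-p)-T[:3,3]); r=np.arctan2(np.hypot(x[0],x[1]),x[2]); n=np.hypot(x[0],x[1])+1e-12
    return np.array([c["cx"]+c["fx"]*r*x[0]/n,c["cy"]+c["fx"]*r*x[1]/n])
def tool(): return np.array(arm.read_tool_pos()),np.array(arm.read_eef_rot())
def quat(yaw):
    "tool x down, tool y horizontal at world angle yaw"
    y=np.array([np.cos(yaw),np.sin(yaw),0]);x=np.array([0,0,-1.]);z=np.cross(x,y)
    return Rn.from_matrix(np.column_stack([x,y,z])).as_quat()
def wyaw():
    y=Rn.from_quat(arm.read_eef_rot()).as_matrix()[:,1]; return np.arctan2(y[1],y[0])
def mask(im,lo,hi):
    return cv2.inRange(cv2.cvtColor(im,cv2.COLOR_BGR2HSV),np.array(lo),np.array(hi))
def blobs(m,mina=5):
    n,l,s,c=cv2.connectedComponentsWithStats(m); return [(int(s[i,4]),c[i].round(1).tolist(),s[i,:4].tolist()) for i in range(1,n) if s[i,4]>=mina]
E
python3 - <<'E'
from h import *
im=cv2.imread("pics/top0.png")
hsv=cv2.cvtColor(im,cv2.COLOR_BGR2HSV)
roi=np.zeros(im.shape[:2],np.uint8); roi[175:265,240:352]=255
for nm,lo,hi in [("green",(45,90,40),(85,255,255)),("white",(0,0,170),(180,60,255)),("red",(0,170,90),(6,255,255)),("copper",(6,100,60),(13,255,255)),("brass",(16,90,60),(30,255,255))]:
    print(nm,blobs(mask(im,lo,hi)&roi,3))
# mat, wrench
m=mask(im,(105,150,80),(125,255,255)); print("blue",blobs(m,300))
for n in ["green"]: pass
for uv,z in [((270.6,226.2),.06),((260.9,212),.06),((278,210),.06)]: print(uv,onz("top",uv,z).round(4))
E
```

```text
green [(14, [260.3, 211.5], [259, 210, 4, 4])]
white [(11, [266.0, 184.0], [264, 183, 5, 3])]
red [(6, [287.0, 207.5], [286, 207, 3, 2])]
copper [(1412, [262.8, 233.7], [240, 175, 69, 90]), (24, [285.5, 176.9], [280, 175, 12, 5]), (123, [291.0, 182.1], [276, 175, 28, 15]), (732, [331.0, 193.1], [301, 175, 51, 47]), (3, [332.3, 175.7], [332, 175, 2, 2]), (3, [351.0, 178.0], [351, 177, 1, 3]), (8, [272.8, 181.1], [271, 179, 5, 5]), (34, [300.8, 191.3], [296, 185, 10, 12]), (4, [254.5, 189.5], [254, 189, 2, 2]), (5, [290.8, 190.0], [289, 189, 4, 3]), (3, [318.3, 193.3], [318, 193, 2, 2]), (16, [335.2, 199.9], [332, 197, 7, 6]), (5, [340.0, 197.8], [339, 197, 3, 3]), (3, [244.0, 201.0], [243, 200, 3, 3]), (130, [277.9, 208.3], [271, 203, 19, 12]), (58, [348.2, 234.4], [343, 224, 9, 19]), (9, [277.6, 236.4], [275, 235, 6, 4]), (64, [342.2, 248.3], [334, 241, 18, 17]), (5, [305.2, 250.0], [304, 249, 4, 3]), (77, [345.4, 257.7], [337, 250, 15, 15]), (16, [242.2, 255.4], [240, 253, 5, 7]), (15, [305.5, 255.9], [304, 252, 4, 9]), (9, [323.6, 260.2], [321, 258, 5, 5]), (17, [330.8, 261.4], [327, 258, 10, 7]), (3, [310.3, 262.0], [310, 261, 2, 3]), (21, [317.0, 262.9], [312, 262, 10, 3]), (3, [333.0, 263.7], [332, 263, 3, 2]), (6, [341.2, 263.7], [340, 263, 4, 2])]
brass [(551, [278.4, 210.6], [264, 196, 30, 30]), (71, [268.4, 233.8], [263, 230, 12, 9]), (75, [313.2, 256.4], [307, 252, 13, 10])]
blue [(6966, [448.6, 240.8], [412, 179, 74, 120]), (559, [209.5, 239.5], [185, 211, 51, 57])]
(270.6, 226.2) [0.5639 0.2147 0.06  ]
(260.9, 212) [0.5954 0.2363 0.06  ]
(278, 210) [0.5999 0.1984 0.06  ]
```

Run:
```python
from h import *
A=np.array([.5999,.198]); r=onz("top",(287,207.5),.09); d=r[:2]-A; print(r,np.degrees(np.arctan2(d[1],d[0])))
for yd in range(-180,180,20):
    q=arm.ik([*A,.142],quat(np.radians(yd))); print(yd,None if q is None else np.round(q,2))
```

```text
[0.60326338 0.17702204 0.09      ] -80.89134347299209
-180 [-0.09  0.81 -0.46  1.63  0.46  0.81  2.39]
-160 [-0.04  0.83 -0.55  1.63  0.55  0.84  2.67]
-140 [-0.91  1.07  1.13  1.66 -1.05  1.14 -1.92]
-120 [-0.91  1.07  1.13  1.66 -1.05  1.14 -1.57]
-100 [-0.73  0.87  0.67  1.65 -0.67  0.87 -1.52]
-80 [-0.69  0.85  0.61  1.65 -0.61  0.84 -1.22]
-60 [-0.65  0.83  0.53  1.65 -0.54  0.81 -0.94]
-40 [-0.61  0.81  0.45  1.65 -0.46  0.79 -0.65]
-20 [-0.57  0.8   0.38  1.65 -0.39  0.77 -0.37]
0 [-0.53  0.79  0.3   1.65 -0.31  0.76 -0.08]
20 [-0.48  0.78  0.22  1.64 -0.23  0.75  0.2 ]
40 [-0.44  0.77  0.15  1.64 -0.15  0.74  0.48]
60 [-0.39  0.77  0.07  1.64 -0.07  0.73  0.76]
80 [-0.35  0.77 -0.01  1.64  0.01  0.73  1.04]
100 [-0.3   0.77 -0.09  1.64  0.09  0.74  1.32]
120 [-0.24  0.77 -0.19  1.64  0.19  0.75  1.58]
140 [-0.19  0.78 -0.29  1.63  0.29  0.77  1.84]
160 [-0.14  0.8  -0.38  1.63  0.38  0.79  2.11]
```

Run:
```python
from h import *
arm.movep([.5999,.198,.25],quat(np.radians(99)))
t=tool(); im=snapshot("wrist"); cv2.imwrite("pics/w1.png",im)
print(arm.read_time(),t, arm.read_joint_positions())
np.savez("w1.npz",p=t[0],q=t[1])
```

```text
2.35 (array([0.599416  , 0.19970341, 0.2501075 ]), array([-0.05587528,  0.70486545,  0.05674789,  0.70485624])) [-0.3289827   0.63722115 -0.04543345  1.54722537  0.03181821  0.95756467
  1.34649256]
```

View pics/w1.png

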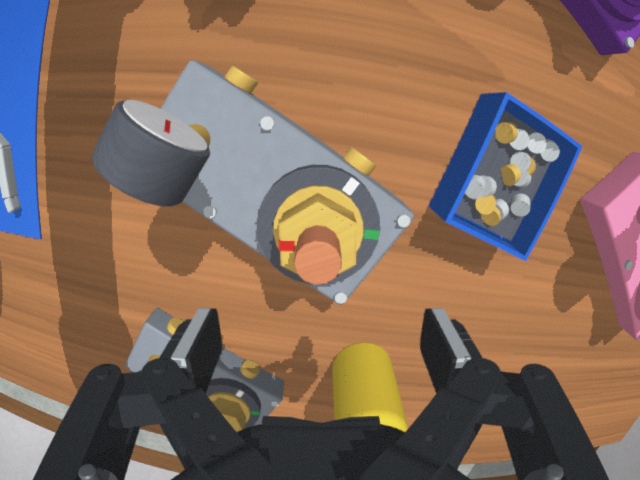

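Run:
```python
from h import *
f=np.load("w1.npz"); T=(f["p"],f["q"]); im=cv2.imread("pics/w1.png")
roi=np.zeros(im.shape[:2],np.uint8); roi[165:300,250:400]=255
for nm,lo,hi in [("green",(45,120,60),(85,255,255)),("white",(0,0,215),(180,30,255)),("red",(0,190,120),(4,255,255)),("copper",(5,120,90),(12,210,255))]:
    print(nm,blobs(mask(im,lo,hi)&roi,20))
c=im[155:315,230:430]; cv2.imwrite("pics/w1c.png",cv2.resize(c,None,fx=4,fy=3.7*1.08,interpolation=cv2.INTER_CUBIC)[:600])
W=onz("wrist",(351,186),.06,T);G=onz("wrist",(372,235),.06,T);print(W,G)
```

```text
green [(126, [371.0, 233.8], [364, 229, 15, 10])]
white [(149, [350.4, 186.1], [343, 178, 16, 17]), (57, [340.5, 296.5], [336, 293, 10, 7])]
red [(117, [286.2, 245.4], [279, 241, 15, 9])]
copper [(2197, [317.0, 255.0], [280, 226, 61, 58])]
[0.56350291 0.2165457  0.06      ] [0.59719912 0.23863133 0.06      ]
```

View pics/w1c.png

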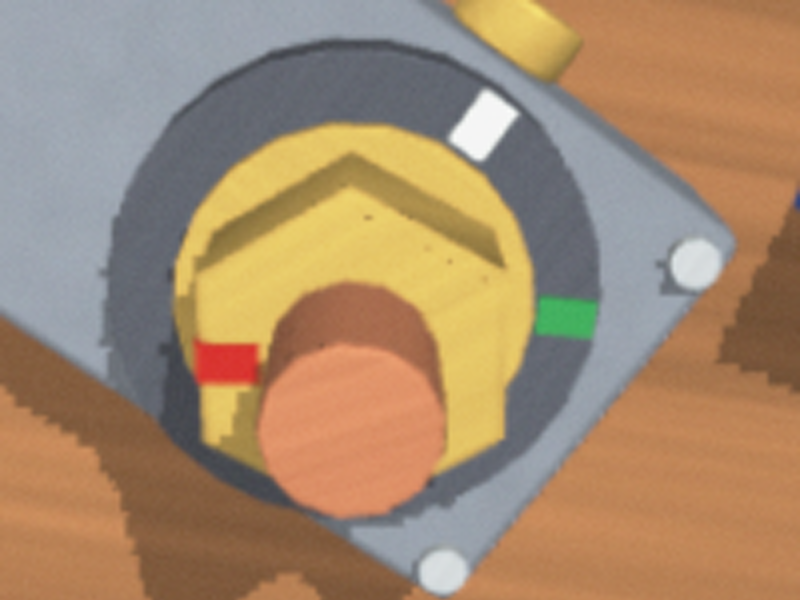

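Run:
```python
from h import *
f=np.load("w1.npz"); T=(f["p"],f["q"])
P=lambda u,v,z: onz("wrist",(230+u/4,155+v/4),z,T)[:2]
W=P(484,125,.06);G=P(567,318,.06)
print(np.linalg.norm(W-G))
# axis: equilateral (G is 60 cw of W)
m=(W+G)/2; v=(G-W); n=np.array([-v[1],v[0]])/np.linalg.norm(v)
for s in (1,-1): print("axis",m+s*n*.0346)
print("boss",[P(*c,.06) for c in [(353,280)]])
rim=[P(*c,.06) for c in [(107,270),(600,270),(353,40),(180,113),(545,130),(590,340)]]
A=np.array(rim); M=np.c_[2*A,np.ones(len(A))]; s=np.linalg.lstsq(M,(A**2).sum(1),rcond=None)[0]; print("circle",s[:2],np.sqrt(s[2]+s[0]**2+s[1]**2))
c=[P(*x,.095) for x in [(200,270),(352,185),(503,268),(503,440),(205,440)]]; print("corners",np.round(c,4))
A=np.array(c); M=np.c_[2*A,np.ones(len(A))]; s=np.linalg.lstsq(M,(A**2).sum(1),rcond=None)[0]; print("circle",s[:2],np.sqrt(s[2]+s[0]**2+s[1]**2))
ax=s[:2]; r=P(228,363,.095); 
for nm,x in (("W",W),("G",G),("r",r)): d=x-ax; print(nm,x,np.linalg.norm(d),np.degrees(np.arctan2(d[1],d[0])))
for i,j in ((0,4),(2,3),(0,1),(1,2)): d=A[j]-A[i]; print(i,j,np.degrees(np.arctan2(d[1],d[0])),np.linalg.norm(d))
print(np.degrees(wyaw()))
```

```text
0.03968117323844884
axis [0.56126414 0.2563894 ]
axis [0.59926259 0.19855552]
boss [array([0.59583772, 0.19811212])]
circle [0.59734619 0.19845869] 0.04527178892900701
corners [[0.5872 0.1724]
 [0.5699 0.194 ]
 [0.5794 0.2196]
 [0.6084 0.2252]
 [0.6161 0.1768]]
circle [0.59807939 0.19860956] 0.02837700072614917
W [0.5636816  0.21657779] 0.03880805704555375 152.41897182401786
G [0.59684513 0.23836713] 0.039776730715088277 91.77815365432033
r [0.60205231 0.17883137] 0.020173263553592884 -78.64192405530635
0 4 8.554167610590314 0.02920808108661404
2 3 10.896946449521257 0.029540099677996368
0 1 128.74078510513786 0.027677341195309364
1 2 69.64675552122628 0.02731870112661597
99.13940727354627
```

Run:
```python
from h import *
f=np.load("w1.npz"); T=(f["p"],f["q"]); im=cv2.imread("pics/w1.png")
b=blobs(mask(im,(0,0,190),(180,40,255)),25); print(b)
S=lambda u,v: onz("wrist",(u,v),.046,T)[:2]
for a,c in (((266,124),(404,221)),((210,212),(340.5,297.5))):
    d=S(*c)-S(*a); print(S(*a),S(*c),np.degrees(np.arctan2(d[1],d[0])),np.linalg.norm(d))
E=[onz("wrist",p,.045,T)[:2] for p in ((193,61),(412,213),(341,304))]
for i,j in ((0,1),(1,2)): d=E[j]-E[i]; print(np.degrees(np.arctan2(d[1],d[0])),np.linalg.norm(d))
```

```text
[(41, [630.5, 41.8], [628, 38, 6, 9]), (136, [144.9, 125.7], [123, 105, 50, 38]), (148, [266.6, 122.5], [260, 116, 14, 14]), (568, [533.7, 145.8], [510, 131, 49, 30]), (252, [2.8, 176.9], [0, 144, 9, 54]), (187, [520.6, 161.1], [511, 153, 20, 20]), (63, [480.2, 180.4], [473, 176, 12, 12]), (160, [350.3, 186.0], [343, 178, 16, 17]), (53, [492.4, 183.9], [489, 178, 7, 12]), (55, [524.8, 198.6], [520, 194, 10, 11]), (66, [7.9, 204.2], [5, 198, 7, 14]), (90, [503.1, 206.4], [497, 200, 11, 16]), (119, [403.6, 220.6], [398, 215, 12, 12]), (98, [340.3, 297.6], [335, 293, 12, 10]), (46, [180.3, 360.8], [172, 358, 14, 8]), (2200, [22.3, 441.3], [0, 408, 54, 70]), (587, [147.0, 472.5], [126, 461, 51, 19])]
[0.52972976 0.14907671] [0.58627276 0.26419249] 63.840481706202034 0.12825270036964023
[0.60261448 0.11326665] [0.65953322 0.22680475] 63.3745491941125 0.12700646426702114
63.4744292477526 0.20443808882943015
-25.165804112086867 0.09618067196793842
```

Run:
```python
from h import *
yaw=np.radians(99.4)
arm.line_to([.5985,.1986,.142],velocity=.12,ori=quat(yaw)); arm.pause(.2)
print(arm.read_time(),arm.read_tool_pos(),np.degrees(wyaw()),arm.read_ft_force(),arm.read_wrist_torque())
arm.move_gripper(0.5,effort=25)
print(arm.read_time(),arm.read_opening(),arm.read_tool_pos(),np.degrees(wyaw()),arm.read_ft_force(),arm.read_wrist_torque())
```

```text
3.6 [0.5989052  0.1987214  0.14285828] 99.39435695742135 [-0.72171663 -0.0067977   0.36453932] [-0.06103484 -0.02465303  0.006515  ]
4.0167 0.5790415861718835 [0.59866945 0.19807438 0.14241897] 99.40212315791939 [-0.41677011 -0.92404143  2.97734072] [-0.33383599  0.13969617  0.13661696]
```

Run:
```python
from h import *
q=np.array(arm.read_joint_positions()); y0=np.degrees(wyaw()); q0=q.copy()
def go(y):
    q=q0.copy(); q[6]=q0[6]+np.radians(y-y0); arm.move_j(q)
def rep(): print(round(arm.read_time(),2),np.degrees(wyaw()).round(2),np.round(arm.read_tool_pos(),4),np.round(arm.read_ft_force(),1),np.round(arm.read_wrist_torque(),2),round(arm.read_opening(),3))
for y in (70,20,-10,-20): go(y); rep()
```

```text
4.58 70.07 [0.5987 0.1981 0.1425] [-0.  -0.9  1.1] [-0.09  0.12 -0.11] 0.582
5.42 20.07 [0.5988 0.1982 0.1424] [-0.1  0.1  0.9] [ 0.01  0.02 -0.08] 0.581
5.98 -9.88 [0.5988 0.1981 0.1424] [0.4 0.  1.8] [-0.   -0.07 -0.08] 0.578
6.28 -19.77 [0.5989 0.1981 0.1425] [ 0.5 -1.1  0.9] [-0.05 -0.22 -0.11] 0.58
```

Run:
```python
from h import *
q0=np.array(arm.read_joint_positions()); y0=np.degrees(wyaw())
def go(y):
    q=q0.copy(); q[6]=q0[6]+np.radians(y-y0); arm.move_j(q)
def rep():
    t=arm.read_wrist_torque(); print(round(arm.read_time(),2),np.degrees(wyaw()).round(2),np.round(arm.read_ft_force(),1),np.round(t,2),round(arm.read_opening(),3)); return t[2]
for y in (-22,-23.5,-24.5,-25.5,-26.3,-27,-27.6): 
    go(y); arm.pause(.1)
    if abs(rep())>.35: break
```

```text
6.62 -21.89 [ 0.  -0.8  1.8] [-0.04 -0.16 -0.03] 0.582
6.97 -23.47 [0.2 0.3 0.7] [-0.07 -0.08 -0.09] 0.579
7.33 -24.51 [ 0.6 -0.7  1.2] [-0.   -0.05 -0.1 ] 0.579
7.67 -25.52 [ 0.4 -1.  -0.1] [-0.04 -0.13 -0.14] 0.578
8.03 -26.32 [-0.1  0.   0.1] [-0.03 -0.12 -0.12] 0.58
8.38 -26.98 [ 0.1 -0.8  0.4] [-0.07 -0.15  0.17] 0.581
8.72 -27.53 [ 0.9 -1.   0.5] [-0.18 -0.21  0.64] 0.579
```

Run:
```python
from h import *
q0=np.array(arm.read_joint_positions()); q0[6]+=np.radians(.6); arm.move_j(q0)
print(np.degrees(wyaw()),arm.read_wrist_torque())
arm.move_gripper(1.0)
p=arm.read_tool_pos(); print(p,np.degrees(wyaw()))
arm.line_to([.5985,.1986,.26],velocity=.2)
t=tool(); im=snapshot("wrist"); cv2.imwrite("pics/w2.png",im); np.savez("w2.npz",p=t[0],q=t[1]); print(arm.read_time())
im2=snapshot("top"); cv2.imwrite("pics/top2.png",im2)
```

```text
-26.964777389501926 [-0.10764174 -0.17438197  0.29778359]
[0.59874111 0.19815597 0.14240201] -26.950717241208864
10.2167
```

View pics/w2.png

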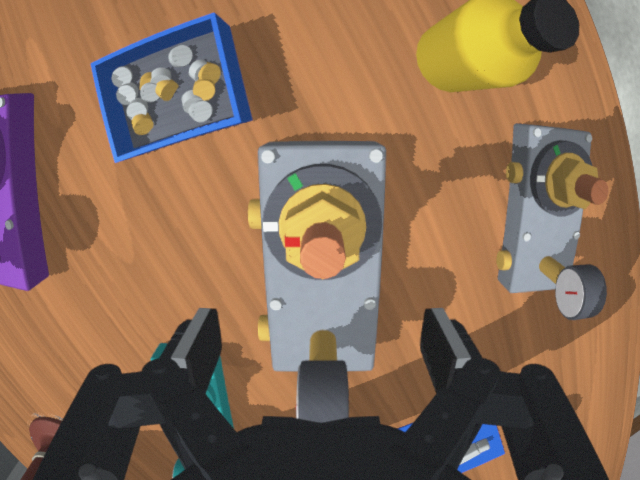

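The red mark at (292,242) now points at the white tick at (270,227), so the nut is finger-tight. Now the wrench.

Run:
```python
from h import *
im=cv2.imread("pics/top2.png"); roi=np.zeros(im.shape[:2],np.uint8); roi[175:302,408:490]=255
blk=mask(im,(0,0,0),(180,255,60))&roi; print("black",blobs(blk,20))
st=mask(im,(0,0,120),(180,60,255))&roi; print("steel",blobs(st,20))
bl=mask(im,(105,150,60),(125,255,255))&roi
for nm,m,z in (("black",blk,.025),("steel",st,.019),("mat",cv2.morphologyEx(bl|blk|st,cv2.MORPH_CLOSE,np.ones((5,5),np.uint8)),.003)):
    cs=max(cv2.findContours(m,cv2.RETR_EXTERNAL,cv2.CHAIN_APPROX_NONE)[0],key=cv2.contourArea)
    W=np.array([onz("top",p[0]+0.0,z)[:2] for p in cs],np.float32)
    r=cv2.minAreaRect(W*1000); print(nm,np.round(r[0],1),np.round(r[1],1),r[2]); 
    print(np.round(cv2.boxPoints(r)).tolist())
c=im[170:310,400:500]; cv2.imwrite("pics/mat2.png",cv2.resize(c,None,fx=4.2,fy=4.2,interpolation=cv2.INTER_CUBIC))
```

```text
black [(297, [456.5, 264.1], [450, 245, 14, 39])]
steel [(981, [447.2, 216.2], [425, 186, 41, 59]), (39, [453.0, 299.0], [434, 299, 39, 1])]
black [ 479.7 -205.8] [88.6 17.4] 10.987650871276855
[[435.0, -206.0], [438.0, -223.0], [525.0, -206.0], [521.0, -189.0]]
steel [ 589.2 -187. ] [127.   83.4] 11.033193588256836
[[519.0, -158.0], [535.0, -240.0], [659.0, -216.0], [644.0, -134.0]]
mat [ 538.9 -194. ] [283.  173.8] 0.6801676154136658
[[396.0, -109.0], [398.0, -283.0], [681.0, -279.0], [679.0, -105.0]]
```

View pics/mat2.png

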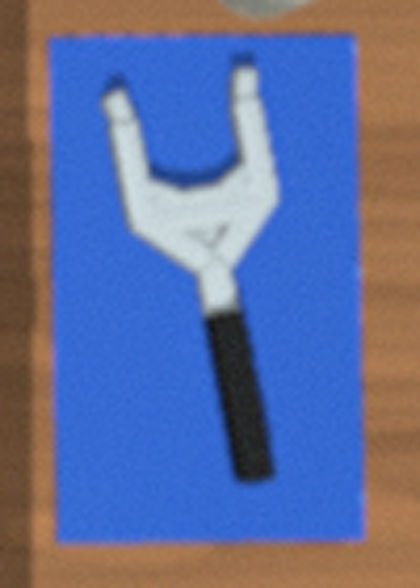

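Run:
```python
from h import *
arm.movep([.492,-.2034,.22],quat(np.radians(100.5)))
arm.pause(.1)
t=tool(); im=snapshot("wrist"); cv2.imwrite("pics/w3.png",im); np.savez("w3.npz",p=t[0],q=t[1]); print(arm.read_time(),t[0],np.degrees(wyaw()),arm.read_joint_positions())
```

```text
12.5417 [ 0.49235496 -0.20281011  0.22006268] 100.55000157968178 [ 0.76951796  0.61425808 -0.65079535  1.85280707  0.48818597  0.83920452
  1.62697717]
```

View pics/w3.png

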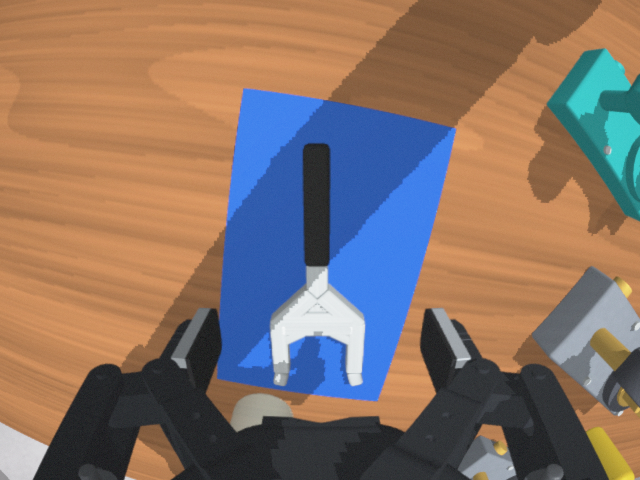

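Run:
```python
from h import *
f=np.load("w3.npz"); T=(f["p"],f["q"]); im=cv2.imread("pics/w3.png")
roi=np.zeros(im.shape[:2],np.uint8); roi[135:275,290:345]=255
m=mask(im,(0,0,0),(180,255,70))&roi; print(blobs(m,50))
cs=max(cv2.findContours(m,cv2.RETR_EXTERNAL,cv2.CHAIN_APPROX_NONE)[0],key=cv2.contourArea)
W=np.array([onz("wrist",p[0],.025,T)[:2] for p in cs],np.float32)
r=cv2.minAreaRect(W*1000); print(np.round(r[0],1),np.round(r[1],1),r[2])
a=np.array(r[0])/1000
st=mask(im,(0,0,130),(180,50,255)); roi[:]=0; roi[265:392,265:372]=255
st&=roi; cs=max(cv2.findContours(st,cv2.RETR_EXTERNAL,cv2.CHAIN_APPROX_NONE)[0],key=cv2.contourArea)
W=np.array([onz("wrist",p[0],.019,T)[:2] for p in cs],np.float32)
r=cv2.minAreaRect(W*1000); print(np.round(r[0],1),np.round(r[1],1),r[2]); b=np.array(r[0])/1000
d=b-a; print("yaw",np.degrees(np.arctan2(d[1],d[0])),np.linalg.norm(d))
for p in [(316,144),(317,266),(272,320),(364,320),(280,386),(354,386)]: print(p,onz("wrist",p,.019,T).round(4))
```

```text
[(3006, [316.1, 203.8], [303, 144, 27, 122])]
[ 477.1 -208.4] [92.4 18.5] 10.590839385986328
[ 587.5 -187.9] [125.2  82.7] 10.600486755371094
yaw 10.51711992879514 0.11222654627973574
(316, 144) [ 0.4322 -0.2168  0.019 ]
(317, 266) [ 0.5259 -0.199   0.019 ]
(272, 320) [ 0.5827 -0.2278  0.019 ]
(364, 320) [ 0.5684 -0.1506  0.019 ]
(280, 386) [ 0.6569 -0.2114  0.019 ]
(354, 386) [ 0.6439 -0.1418  0.019 ]
```

Run:
```python
from h import *
f=np.load("w2.npz"); T=(f["p"],f["q"]); im=cv2.imread("pics/w2.png")
roi=np.zeros(im.shape[:2],np.uint8); roi[160:290,255:385]=255
for nm,lo,hi in [("green",(45,120,60),(85,255,255)),("white",(0,0,215),(180,30,255)),("red",(0,190,120),(4,255,255))]:
    print(nm,blobs(mask(im,lo,hi)&roi,20))
c=im[150:300,245:395]; cv2.imwrite("pics/w2c.png",cv2.resize(c,None,fx=4,fy=4,interpolation=cv2.INTER_CUBIC))
W=onz("wrist",(270,226.8),.06,T)[:2];G=onz("wrist",(294.8,181.3),.06,T)[:2]
m=(W+G)/2; v=(G-W); n=np.array([-v[1],v[0]])/np.linalg.norm(v); print(W,G,np.linalg.norm(v),"axis",m-n*.0346, np.degrees(np.arctan2(v[1],v[0]))+120, T[0])
```

```text
green [(134, [294.8, 181.6], [288, 174, 14, 16])]
white [(25, [267.3, 160.8], [263, 160, 10, 3]), (134, [269.9, 226.1], [263, 222, 15, 10])]
red [(112, [292.1, 241.5], [285, 238, 15, 8])]
[0.56349523 0.21499541] [0.59681411 0.23719165] 0.04003523967685655 axis [0.59933752 0.19729807] 153.67060908538343 [0.59775682 0.19834014 0.25893592]
```

View pics/w2c.png

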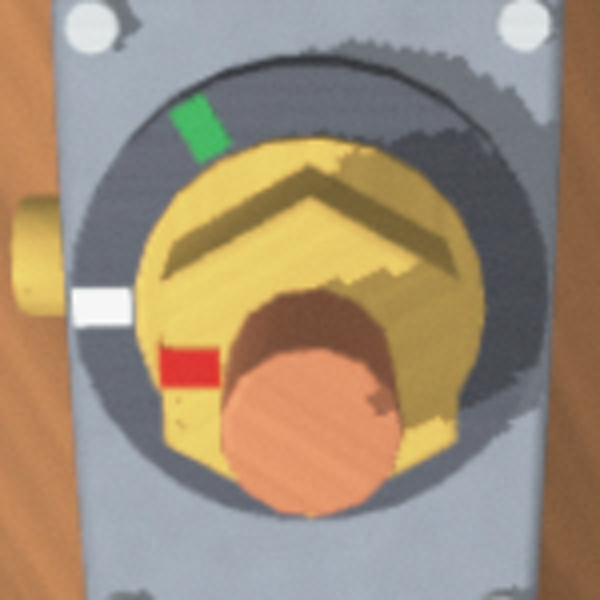

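Run:
```python
from h import *
yaw=np.radians(100.55)
arm.line_to([.4898,-.2057,.12],velocity=.15,ori=quat(yaw))
arm.line_to([.4898,-.2057,.077],velocity=.08); arm.pause(.15)
print(arm.read_time(),arm.read_tool_pos(),arm.read_ft_force())
arm.move_gripper(0.0,effort=110); arm.pause(.1)
print(arm.read_time(),arm.read_opening(),arm.read_tool_pos(),arm.read_ft_force(),arm.read_wrist_torque())
p=np.array(arm.read_tool_pos()); 
arm.line_to([.4898,-.2057,.17],velocity=.1); arm.pause(.1)
t=tool(); im=snapshot("wrist"); cv2.imwrite("pics/w4.png",im); np.savez("w4.npz",p=t[0],q=t[1])
print(arm.read_time(),arm.read_opening(),t[0],np.degrees(wyaw()),arm.read_ft_force(),arm.read_wrist_torque())
```

```text
14.2 [ 0.49016289 -0.20576888  0.07749452] [-0.17370116 -0.17010672 -0.53430123]
14.925 0.20837960748316928 [ 0.4898558  -0.20581102  0.07750071] [-1.94483413  0.30825753  5.79911206] [ 0.00489014  0.26995339 -0.07863952]
16.1583 0.20746817832489348 [ 0.48931153 -0.20559438  0.16922087] 100.55959640229409 [ 0.58868916  0.73306877 -4.09404903] [-0.10130613  0.23671366  0.02395752]
```

View pics/w4.png

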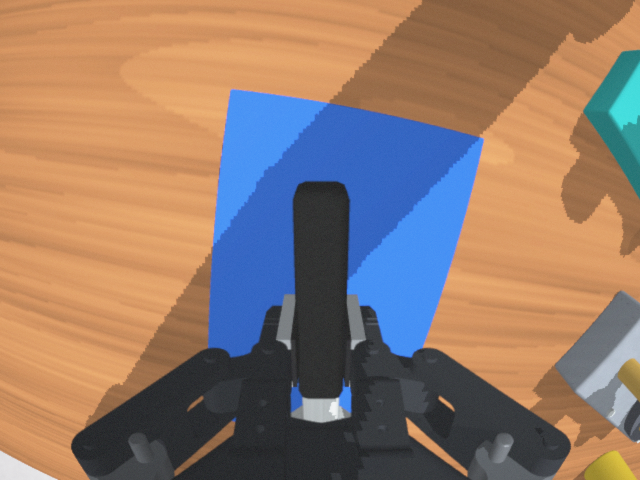

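Run:
```python
from h import *
arm.line_to([.4898,-.2057,.28],velocity=.2)
Y=np.radians(93.2); wx=np.array([np.sin(Y),-np.cos(Y)]); A=np.array([.5990,.1982]); P=A-.137*wx
arm.line_to([*P,.28],velocity=.25,ori=quat(Y)); arm.pause(.2)
t=tool(); print(arm.read_time(),t[0],P,np.degrees(wyaw()),arm.read_joint_positions(),arm.read_ft_force(),arm.read_wrist_torque())
np.savez("w5.npz",p=t[0],q=t[1])
cv2.imwrite("pics/s5.png",snapshot("scene")); cv2.imwrite("pics/t5.png",snapshot("top"))
im=cv2.imread("pics/s5.png")[120:320,220:420]; cv2.imwrite("pics/s5c.png",cv2.resize(im,None,fx=3,fy=3,interpolation=cv2.INTER_CUBIC))
im=cv2.imread("pics/t5.png")[130:330,200:400]; cv2.imwrite("pics/t5c.png",cv2.resize(im,None,fx=3,fy=3,interpolation=cv2.INTER_CUBIC))
```

```text
18.8 [0.46244427 0.18964382 0.27994307] [0.46221362 0.19055245] 93.10376680110316 [ 0.03371388  0.48762626 -0.68391959  1.86834329  0.38174455  0.91987535
  0.79586199] [-0.2386045   0.01753037 -4.65717355] [ 0.02582622  0.34842023 -0.00330252]
```

View pics/s5c.png

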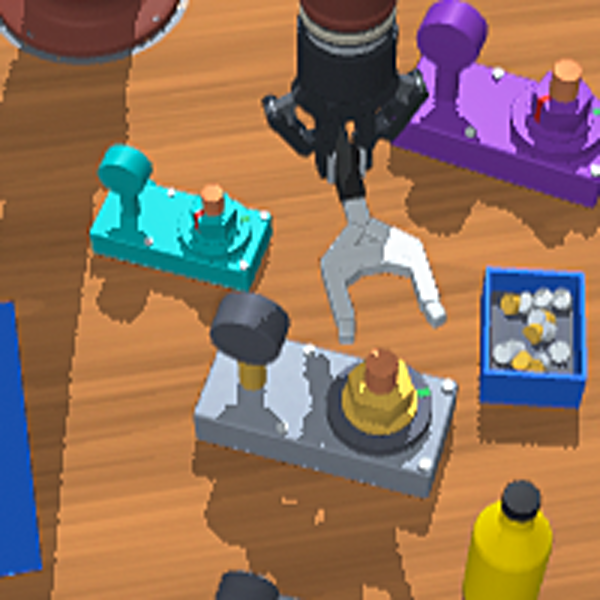

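View pics/t5c.png

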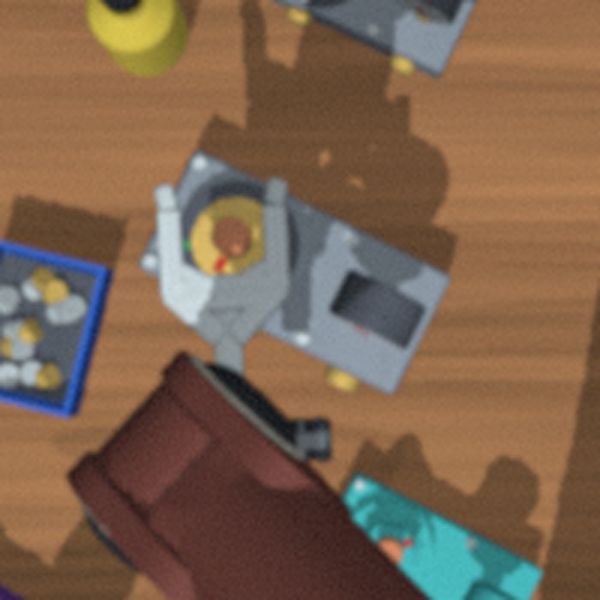

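```bash
cat >> h.py <<'E'
def tri(*rs):
    A=np.zeros((3,3));b=np.zeros(3)
    for o,d in rs:
        d=d/np.linalg.norm(d);M=np.eye(3)-np.outer(d,d);A+=M;b+=M@o
    return np.linalg.solve(A,b)
E
python3 - <<'E'
from h import *
f=np.load("w5.npz");p,q=f["p"],f["q"]; R=Rn.from_quat(q).as_matrix()
R_=tri(ray("top",(292.3,191)),ray("scene",(335,231.7))); L_=tri(ray("top",(255,193.3)),ray("scene",(365.7,226)))
for x in (L_,R_,(L_+R_)/2): print(x.round(4), (R.T@(x-p)).round(4))
# throat / shank front
print(onz("top",(255,193.3),.21),onz("top",(292.3,191),.21))
# expected tips: x=109 from origin => 164 ahead of TCP; z 0.28-.074+.008=.214
E
```

```text
[0.6222 0.2346 0.2125] [0.0674 0.0363 0.1619]
[0.6264 0.1616 0.2142] [ 0.0657 -0.0368  0.1623]
[0.6243 0.1981 0.2134] [ 0.0665 -0.0003  0.1621]
[0.6221939 0.233501  0.21     ] [0.62676478 0.16097253 0.21      ]
```

Run:
```python
from h import *
Y=np.radians(93.2); wx=np.array([np.sin(Y),-np.cos(Y)]); A=np.array([.5990,.1982]); P=A-.137*wx
def rep(): print(round(arm.read_time(),2),np.round(arm.read_tool_pos(),4),np.degrees(wyaw()).round(2),np.round(arm.read_ft_force(),1),np.round(arm.read_wrist_torque(),2))
arm.line_to([*P,.18],velocity=.15,ori=quat(Y)); arm.pause(.15); rep()
t=tool(); cv2.imwrite("pics/w6.png",snapshot("wrist")); 
cv2.imwrite("pics/t6.png",snapshot("top")); cv2.imwrite("pics/s6.png",snapshot("scene"))
a=cv2.imread("pics/s6.png")[170:300,270:400]; b=cv2.imread("pics/t6.png")[150:280,215:345]
cv2.imwrite("pics/st6.png",cv2.resize(np.hstack([a,b]),None,fx=3.05,fy=4,interpolation=cv2.INTER_CUBIC))
```

```text
19.87 [0.4628 0.1909 0.1811] 93.19 [ 0.4  0.  -3.7] [0.   0.27 0.01]
```

View pics/st6.png

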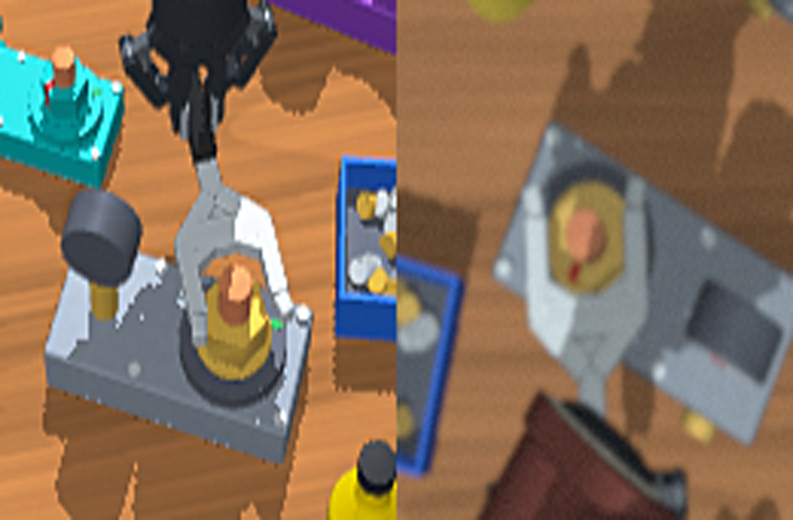

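Run:
```python
from h import *
Y=np.radians(93.2); wx=np.array([np.sin(Y),-np.cos(Y)]); A=np.array([.5990,.1982]); P=A-.137*wx
def rep(): 
    f=arm.read_ft_force(); print(round(arm.read_time(),2),np.round(arm.read_tool_pos(),4),np.degrees(wyaw()).round(2),np.round(f,1),np.round(arm.read_wrist_torque(),2)); return f
for z in (.170,.164,.158,.150):
    arm.line_to([*P,z],velocity=.05); f=rep()
    if f[2]>6: break
arm.pause(.1); rep()
cv2.imwrite("pics/t7.png",snapshot("top")); cv2.imwrite("pics/s7.png",snapshot("scene"))
a=cv2.imread("pics/s7.png")[170:300,270:400]; b=cv2.imread("pics/t7.png")[150:280,215:345]
cv2.imwrite("pics/st7.png",cv2.resize(np.hstack([a,b]),None,fx=3.05,fy=4,interpolation=cv2.INTER_CUBIC))
```

```text
20.37 [0.4619 0.1904 0.1694] 93.21 [-0.5 -0.2 -3.3] [-0.01  0.27  0.01]
20.63 [0.462  0.1904 0.1636] 93.2 [-0.8 -0.  -4.2] [-0.07  0.28  0.  ]
20.9 [0.462  0.1904 0.1576] 93.2 [-0.   0.1 -3.4] [ 0.01  0.21 -0.03]
21.21 [0.4619 0.1904 0.1496] 93.21 [-0.2  0.4 -3.4] [0.01 0.27 0.03]
21.31 [0.4622 0.1906 0.15  ] 93.21 [ 0.1 -0.8 -3.7] [ 0.05  0.31 -0.03]
```

View pics/st7.png

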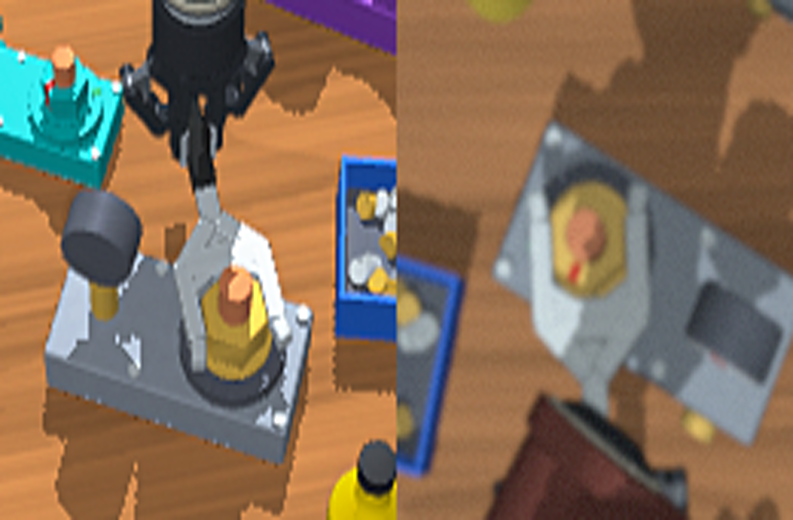

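```bash
cat >> h.py <<'E'
AX=np.array([.5990,.1982])
def hand(yd,z,r=.137,v=.06):
    Y=np.radians(yd); wx=np.array([np.sin(Y),-np.cos(Y)]); P=AX-r*wx
    arm.line_to([*P,z],velocity=v,ori=quat(Y)); 
    f=np.array(arm.read_ft_force()); ft=f[0]*np.cos(Y)+f[1]*np.sin(Y); fr=f[0]*wx[0]+f[1]*wx[1]
    print(round(arm.read_time(),2),"yaw",np.degrees(wyaw()).round(2),"ft %.1f fr %.1f fz %.1f"%(ft,fr,f[2]),np.round(arm.read_wrist_torque(),2),np.round(np.array(arm.read_tool_pos())[:2]-P,4))
E
python3 - <<'E'
from h import *
for y in (90,88,86.5,85,83.5,82,79): hand(y,.150)
E
```

```text
21.68 yaw 90.09 ft -0.3 fr 0.4 fz -4.2 [-0.03  0.24 -0.08] [-0.  0.]
21.93 yaw 88.07 ft -0.1 fr -0.4 fz -5.3 [-0.1   0.3  -0.03] [ 0.0001 -0.0002]
22.18 yaw 86.56 ft 0.9 fr 0.5 fz -4.6 [0.05 0.27 0.06] [ 0.0001 -0.0002]
22.43 yaw 85.06 ft 0.1 fr -0.2 fz -4.5 [-0.05  0.22  0.18] [ 0.0001 -0.0004]
22.68 yaw 83.56 ft -2.1 fr 1.6 fz -3.7 [-0.41  0.14  0.4 ] [ 0.0002 -0.0007]
22.93 yaw 82.0 ft -1.8 fr 1.6 fz -3.4 [-0.5  -0.01  0.36] [ 0.0002 -0.0005]
23.2 yaw 79.0 ft -2.9 fr 2.2 fz -4.3 [-0.57 -0.08  0.23] [ 0.0002 -0.0004]
```

Run:
```python
from h import *
for y in (72,65,58,51,44): hand(y,.150,v=.07)
cv2.imwrite("pics/t8.png",snapshot("top")); cv2.imwrite("pics/s8.png",snapshot("scene"))
a=cv2.imread("pics/s8.png")[170:300,270:400]; b=cv2.imread("pics/t8.png")[150:280,215:345]
cv2.imwrite("pics/st8.png",cv2.resize(np.hstack([a,b]),None,fx=3.05,fy=4,interpolation=cv2.INTER_CUBIC))
```

```text
23.59 yaw 72.06 ft -3.1 fr 1.9 fz -4.0 [-0.55 -0.09  0.18] [ 0.0001 -0.0005]
23.98 yaw 65.06 ft -2.8 fr 2.6 fz -2.7 [-0.69 -0.1   0.23] [ 0.     -0.0006]
24.38 yaw 58.04 ft -2.1 fr 2.5 fz -3.7 [-0.74 -0.11  0.2 ] [-0.     -0.0006]
24.77 yaw 51.02 ft -3.2 fr 3.4 fz -3.1 [-0.8  -0.03  0.21] [-0.0001 -0.0005]
25.16 yaw 44.0 ft -2.9 fr 3.8 fz -4.1 [-0.84 -0.1   0.27] [-0.0001 -0.0005]
```

View pics/st8.png

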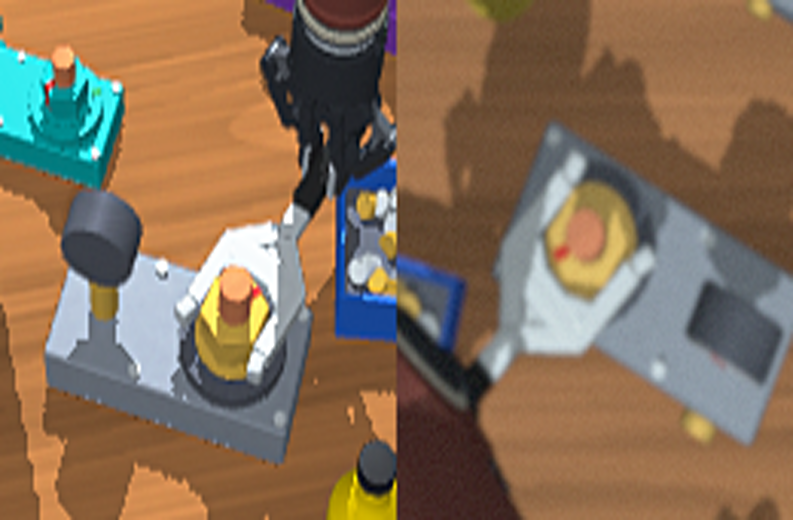

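Run:
```python
from h import *
for y in (37,31,27): hand(y,.150,v=.07)
arm.pause(.1)
cv2.imwrite("pics/t9.png",snapshot("top")); cv2.imwrite("pics/s9.png",snapshot("scene"))
roi=np.zeros((480,640),np.uint8); roi[190:228,258:298]=255
for n in ("top0","top2","t7","t8","t9"):
    im=cv2.imread(f"pics/{n}.png"); hsv=cv2.cvtColor(im,cv2.COLOR_BGR2HSV).astype(float)
    m=((mask(im,(0,150,90),(7,255,255))|mask(im,(174,150,90),(180,255,255)))&roi)
    b=sorted(blobs(m,2))[-1:] ; 
    for a,c,_ in b:
        d=onz("top",c,.095)[:2]-AX; print(n,a,c,np.linalg.norm(d).round(4),np.degrees(np.arctan2(d[1],d[0])).round(1))
a=cv2.imread("pics/s9.png")[170:300,270:400]; b=cv2.imread("pics/t9.png")[150:280,215:345]
cv2.imwrite("pics/st9.png",cv2.resize(np.hstack([a,b]),None,fx=3.05,fy=4,interpolation=cv2.INTER_CUBIC))
```

```text
25.65 yaw 36.98 ft -2.4 fr 4.8 fz -3.4 [-0.9  -0.02  0.24] [-0.0001 -0.0004]
26.01 yaw 30.99 ft -1.4 fr 5.3 fz -3.6 [-0.96 -0.05  0.25] [-0.0002 -0.0005]
26.29 yaw 26.99 ft -1.9 fr 5.4 fz -3.9 [-0.93 -0.01  0.29] [-0.0003 -0.0004]
top0 7 [286.7, 207.6] 0.0211 -79.9
t7 8 [273.0, 217.5] 0.0197 153.9
t8 7 [268.7, 212.6] 0.0193 111.7
t9 8 [268.0, 210.1] 0.0195 95.1
```

View pics/st9.png

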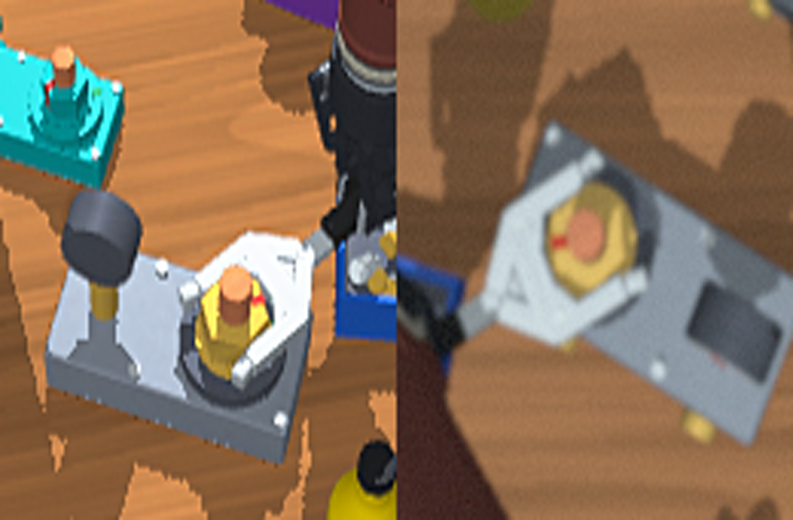

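Run:
```python
from h import *
for y in (25.6,29,32,33.4): hand(y,.150,v=.07)
arm.pause(.1)
hand(33.4,.156,v=.05);
```

```text
26.74 yaw 25.64 ft -2.9 fr 5.4 fz -3.8 [-0.92  0.11  0.42] [-0.0005 -0.0005]
27.01 yaw 28.93 ft -0.5 fr -0.5 fz -4.1 [ 0.22  0.39 -0.16] [-0.0009  0.0022]
27.26 yaw 31.96 ft -0.3 fr -0.7 fz -4.4 [ 0.24  0.39 -0.13] [0.0001 0.0014]
27.51 yaw 33.38 ft 0.1 fr 0.6 fz -3.8 [0.26 0.1  0.06] [0.0006 0.0003]
27.88 yaw 33.38 ft 0.1 fr 0.1 fz -3.7 [ 0.23  0.12 -0.04] [0.0005 0.0002]
```

Run:
```python
from h import *
hand(33.4,.185,v=.07); hand(33.4,.28,v=.15)
# retreat along handle direction so camera sees nut
Y=np.radians(33.4); wx=np.array([np.sin(Y),-np.cos(Y)])
cv2.imwrite("pics/t10.png",snapshot("top")); cv2.imwrite("pics/s10.png",snapshot("scene"))
roi=np.zeros((480,640),np.uint8); roi[190:228,255:298]=255
im=cv2.imread("pics/t10.png"); m=((mask(im,(0,150,90),(7,255,255))|mask(im,(174,150,90),(180,255,255)))&roi); print(blobs(m,2))
for a,c,_ in blobs(m,3):
    d=onz("top",c,.095)[:2]-AX; print(np.linalg.norm(d).round(4),np.degrees(np.arctan2(d[1],d[0])).round(1))
a=cv2.imread("pics/s10.png")[150:280,270:400]; b=cv2.imread("pics/t10.png")[150:280,215:345]
cv2.imwrite("pics/st10.png",cv2.resize(np.hstack([a,b]),None,fx=3.05,fy=4,interpolation=cv2.INTER_CUBIC))
```

```text
28.44 yaw 33.39 ft 0.0 fr 0.1 fz -4.8 [0.16 0.18 0.06] [ 0. -0.]
29.23 yaw 33.4 ft -0.3 fr 0.8 fz -4.4 [ 0.18  0.23 -0.04] [-0.0006 -0.0005]
[(7, [268.4, 209.9], [267, 209, 4, 3])]
0.0187 94.1
```

View pics/st10.png

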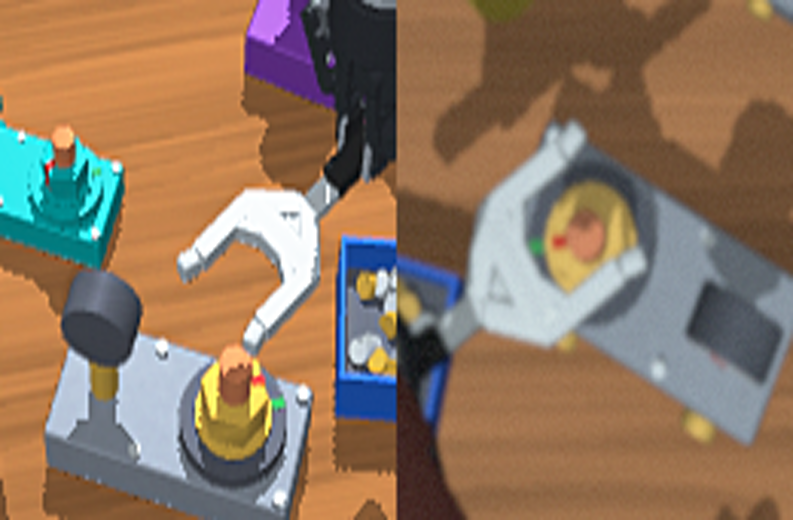

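Lifted clear, the red mark sits at about 94°, with the green tick at about 93.4°. Now I'll return the wrench to the mat.

Run:
```python
from h import *
def rep(): 
    f=arm.read_ft_force(); print(round(arm.read_time(),2),np.round(arm.read_tool_pos(),4),np.degrees(wyaw()).round(2),np.round(f,1),np.round(arm.read_wrist_torque(),2)); return f
hand(93,.28,v=.2)
q=quat(np.radians(100.55))
arm.line_to([.4898,-.2057,.28],velocity=.22,ori=q); rep()
arm.line_to([.4898,-.2057,.12],velocity=.15); arm.pause(.1); rep()
t=tool(); np.savez("w11.npz",p=t[0],q=t[1])
cv2.imwrite("pics/t11.png",snapshot("top")); cv2.imwrite("pics/s11.png",snapshot("scene"))
a=cv2.imread("pics/s11.png")[200:360,140:300]; b=cv2.imread("pics/t11.png")[150:310,380:540]
cv2.imwrite("pics/st11.png",cv2.resize(np.hstack([a,b]),None,fx=2.48,fy=3,interpolation=cv2.INTER_CUBIC))
```

```text
30.52 yaw 92.98 ft -0.2 fr -0.4 fz -3.1 [0.02 0.25 0.  ] [0.0002 0.0004]
32.48 [ 0.4899 -0.2043  0.2802] 100.68 [ 0.1 -0.2 -4.4] [-0.01  0.25  0.03]
33.79 [ 0.4904 -0.2059  0.121 ] 100.54 [ 0.8  0.1 -4.5] [-0.06  0.26  0.04]
```

View pics/st11.png

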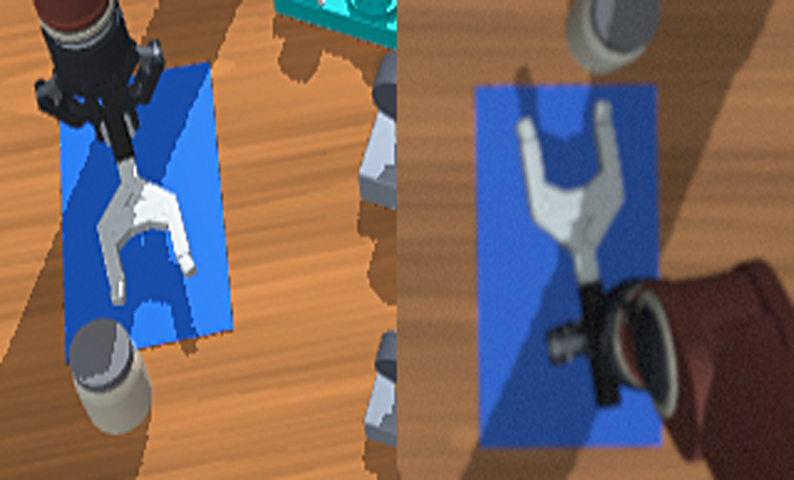

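The wrench hangs over the mat as it did at pick-up. I'll lower it, checking the force as it goes.

Run:
```python
from h import *
def rep(): 
    f=arm.read_ft_force(); print(round(arm.read_time(),2),np.round(arm.read_tool_pos(),4),np.round(f,1),np.round(arm.read_wrist_torque(),2)); return f
for z in (.085,.081,.079,.078):
    arm.line_to([.4898,-.2057,z],velocity=.06); f=rep()
    if f[2]>3: break
arm.move_gripper(0.6,effort=40); rep()
arm.pause(.2)
arm.move_gripper(1.0)
arm.line_to([.4898,-.2057,.25],velocity=.15)
arm.movep([.45,.0,.30],quat(np.radians(100)))
arm.pause(.1)
for n in ("top","scene"): cv2.imwrite(f"pics/{n}12.png",snapshot(n))
print(arm.read_time())
```

```text
34.62 [ 0.49   -0.2056  0.0849] [-0.3  0.  -4.5] [-0.    0.22 -0.01]
34.88 [ 0.4897 -0.2057  0.081 ] [-0.5  0.2 -3.4] [-0.1   0.25  0.02]
35.12 [ 0.4897 -0.2057  0.079 ] [ 0.6 -0.1 -3.5] [-0.03  0.3   0.02]
35.38 [ 0.49   -0.2057  0.0781] [ 0.8 -0.6 -3.5] [-0.02  0.18 -0.02]
35.79 [ 0.4901 -0.2057  0.0783] [0.  0.  0.2] [-0.04  0.02  0.03]
38.8
```

View pics/top12.png

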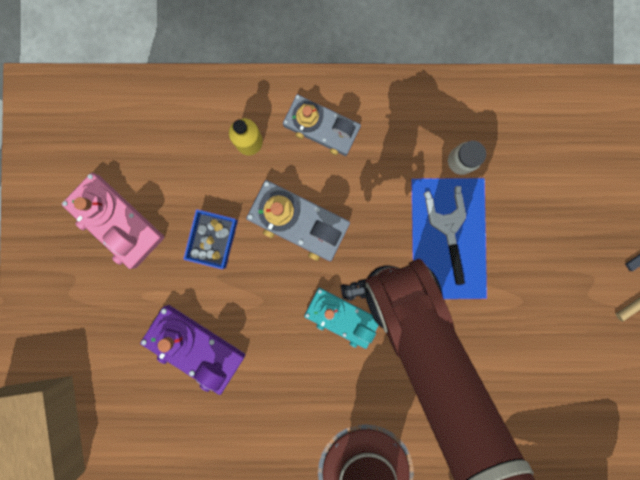

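View pics/scene12.png

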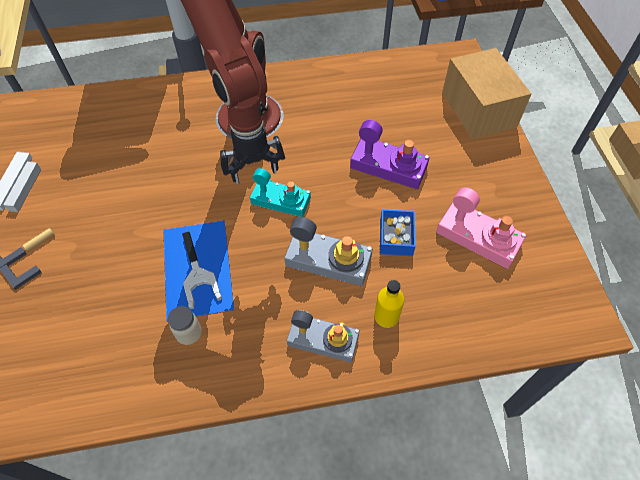

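The wrench lies flat on the mat at (450,235), and the bottle, jar and bin haven't moved. One closer check of the red mark with the wrist camera before handing in.

Run:
```python
from h import *
arm.movep([.5985,.1986,.26],quat(np.radians(99)))
arm.pause(.1)
t=tool(); im=snapshot("wrist"); cv2.imwrite("pics/w13.png",im); print(arm.read_time())
roi=np.zeros(im.shape[:2],np.uint8); roi[165:300,250:400]=255
P={}
for nm,lo,hi,z in [("green",(45,120,60),(85,255,255),.06),("white",(0,0,215),(180,30,255),.06),("red",(0,190,120),(4,255,255),.095)]:
    a,c,_=sorted(blobs(mask(im,lo,hi)&roi,20))[-1]; x=onz("wrist",c,z,t)[:2]; d=x-AX
    print(nm,c,x.round(4),np.linalg.norm(d).round(4),np.degrees(np.arctan2(d[1],d[0])).round(1))
c=im[155:305,240:420]; cv2.imwrite("pics/w13c.png",cv2.resize(c,None,fx=4,fy=4,interpolation=cv2.INTER_CUBIC))
```

```text
39.9333
green [374.6, 230.7] [0.5964 0.2377] 0.0396 93.7
white [354.8, 184.5] [0.5634 0.2162] 0.0399 153.1
red [353.8, 243.0] [0.5966 0.2184] 0.0204 96.7
```

View pics/w13c.png

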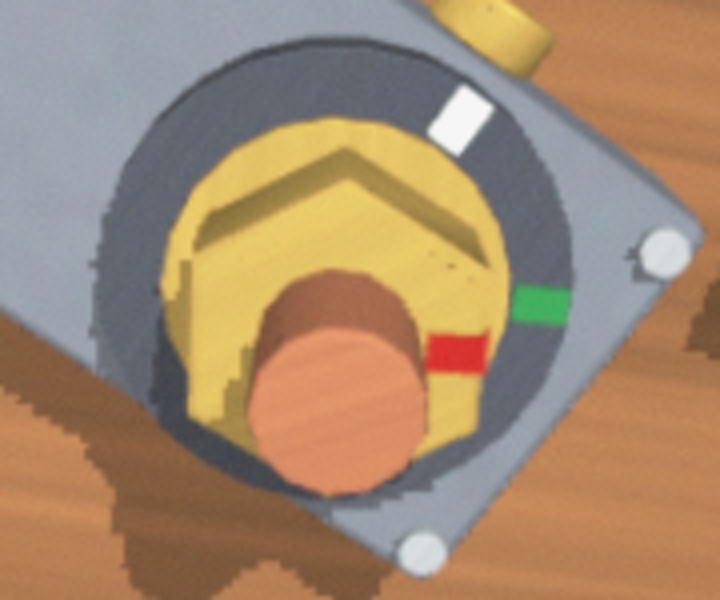

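Run:
```python
from h import *
print(arm.read_time(),arm.read_dq().round(3) if hasattr(arm.read_dq(),'round') else arm.read_dq())
ticket.finish_job()
```

```text
39.9333 [-0.002 -0.001 -0.006 -0.004 -0.003 -0.003 -0.003]
the job is handed in; nothing more can be done
```

The nut is finger-tight and one flat further on, and the wrench is back on the mat. I handed the job in at 39.9 s of the 72 s allowed.

- **Finger-tight:** I turned the large grey manifold's nut clockwise about 126° with the gripper at 25 N. I stopped when the wrist torque rose by about 0.75 N m at the stop, below the 0.9 N m that would turn the seat. The red mark then pointed at the white tick.
- **Wrench turn:** I lowered the wrench over the nut without contact, took up about 8° of play, and turned the nut one flat. Then I backed off to the middle of the play and lifted clear.
- **Last checks:**
  - **Red mark:** the two cameras disagree slightly. The top view put it at 94°, the wrist camera at about 96–97°, and the green tick is at 93.7°. So the extra turn is roughly 57–59°, inside the 10° tolerance. If the back-off loosened the nut by a degree or two, these checks could not show it.
  - **Scene:** the wrench lies flat on the mat where it was. The bottle, jar and bin looked unmoved, and the arm was clear of everything.
- **Forces:** no force reading I took during the job was above about 6 N.

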